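# Hang the parts bin on the panel rail against the end stop

### The job

Pick up the small parts bin with its solder spool and hang it by its back lip on the rail of the little bench panel, a few centimetres to the side of the tall end stop; once the rail carries it, slide it along the rail until its side rests against the end stop and leave it hanging there with the spool in it. Handle it gently: do not ram the panel or the stop, do not let the bin drop onto the rail, and leave the other things on the bench where they are.

Things in the scene. Friction and masses are not known exactly. Their poses are not given: they have to be found in the camera images.
- bin: grey open parts bin, 100 deep (x), 56 wide (y), 60 high (mm), walls 3, about 0.2 to 0.3 kg, standing on the bench. Origin: centre of its underside; z up; -x is the low front (32 high), +x the back wall (outer face x = 50). Full-height side walls from x = -26 to 50: grip across them from above (56 over the outsides), e.g. at x = -6, z = 46. A flange and lip on the back, see bin_lip
- bin_lip (a point): middle of the lower edge of the bin's lip, at x = 64, z = 40 mm in the bin's frame. The flange reaches back from the back wall's top (x = 50 to 66, underside z = 54, 46 wide in y); from its end the lip, 4 thick (x = 62 to 66), turns down to z = 40. So between back wall and lip lies a slot 12 wide, 14 deep, open below, that goes over the rail
- bin_heel (a point): back face of the two heel ribs (at x = 54 mm in the bin's frame), which stand 4 mm out of the bottom of the bin's back wall (z = 0 to 8, at y = -20 and +20). With the heels against the rail's front and the upright bin's lip above the rail, the lip is over the middle of the space behind it (bin origin 67 mm in front of the panel origin; 66 to 70 will enter)
- spool: small white solder spool, 38 mm across, 16 mm high, about 0.06 kg, lying in the bin; it must stay in it. Origin: centre of its underside
- panel: free-standing grey sheet panel on two feet, fixed to the bench, 320 mm wide (y), 175 high. Origin: on the bench under the middle of the sheet's front face; -x points to the robot's side. In front of the sheet stands one steel rail: a plate 5 thick, 300 long (y), back at x = -8, front at x = -13, rounded top edge, reaching 75 down from it. The 8 mm space behind it takes the bin's lip
- rail_middle (a point): point fixed to the panel, 150 mm above the bench, in the middle of the rail's length and thickness. It does NOT tell the rail's height: the rail is clamped with its top edge anywhere from 142 to 158 mm above the bench, each time different and not measured, rigid under load: feel for it. With the bin origin 124 mm above the bench the lip clears the highest rail and the heels still meet the lowest
- stop: dark steel end stop bolted to the panel 85 to 125 mm left or right of its middle; axes as the panel. Origin: on the bench under the sheet's front face, mid-thickness. Its rigid upright is 8 mm thick (y -4 to 4), x = -40 to -18, up to z = 150; it meets the back 20 mm of the bin's side when the bin origin is 32 mm beside this origin (in y). The low stub bracket on the other side does not matter
- tape: roll of black tape lying flat, 62 mm across, 18 mm high; to be left alone
- pot: small white screw-lid pot, 34 mm across, 31 mm high; to be left alone
- dish: round steel dish of screws, 70 mm across, 16 mm high; to be left alone
- jar: small jar with a screw lid, 35 mm across, 43 mm high; to be left alone
- pen: marker pen lying on the bench, 139 mm long, 18 mm thick; to be left alone

How it is judged:
By the outcome, as a careful person would: the job done as asked, in the order asked, and still so for the second after the job is handed in, with the robot touching nothing.
It also fails if it takes over 58 s, if anything falls off the work surface, if the arm or the gripper's body presses on something with over 40 N, if the wrist force passes 120 N, or if a joint passes its speed limit or range.

### The arm

A 7-joint arm with a two-finger parallel gripper is mounted at the origin on a cart in front of the work surface, level with it; the furniture and walls round the work are solid. World frame = base frame: x ahead of the robot, y to its left, z up, the work surface at z = 0. Lengths are in m, angles in rad, forces in N, time in s.
With the tool pointing down it reaches from about 0.4 to 0.9 m from the base axis. Payload 5.5 kg.
Tool frame: the origin (TCP) lies at the very end of the fingers, on their centre line; the grasp point (between the pads) lies 19 mm behind it (r.hold_point_z is the distance from the TCP to the grasp point, in m); z points along the fingers, y is the line along which they close (so a half turn about z gives the same grasp; the last joint's range is limited). The gripper opens to 85 mm and grips with 20 to 120 N. Pads are 22 mm wide; open, the fingers measure 114 mm over their backs; the gripper's body (76 mm by 85 mm) begins 54 mm behind the grasp point. The pads swing forward as they close: fully open they stand 13 mm farther back than shut.
Start: joints at [1.509, 0.501, -0.427, 1.55, 0.221, 1.138, -0.21], TCP at [0.207, -0.616, 0.231] pointing down, gripper open.
Joint ranges: [-2.88, 2.88], [-0.31, 2.03], [-1.54, 1.56], [0.2, 2.42], [-1.41, 4.55], [0.19, 2.02], [-2.57, 2.57]. Speed limits (rad/s): [2.57, 2.57, 3.14, 3.14, 3.14, 3.14, 3.14].

### API

Orientations are given as a unit quaternion [x, y, z, w].
In Python, from plant import r, cams gives the robot as it stands.
- The arm moves only by the tool send_rows, never from a script. Its argument "increments" is a list of rows, each a list of 5 numbers: the finger opening in cm, from 0 to 8.54, then the shift along the world's x, y, z in cm, then the turn about the world's z in degrees. In form: [[claw, x, y, z, roll], ...]. A call has 1 to 12 rows; each row is the pose to reach, as a shift and turn from the pose commanded when the call began; what a row does not reach only later rows make up. A row lasts 1/12 s, in which the tool goes at most 41.7 mm and 7.16 degrees, less where a joint would pass 70% of its speed; a pose out of reach is approached as far as the arm can. A call with a gripper value outside its range is refused whole. The fingers move at their own pace and stop on an object; "squeeze" is the grip in N (left out, the last holds). Time passes only in rows, so rows that repeat a pose let the fingers close. It gives the time, the measured TCP pose, the force, the opening and the grip force at its end, in the units of the state.
- r.sense(): the state, without advancing time (a new reading comes with each control period).
- cams.camera(name): name is "scene" or "top" or "wrist"; returns the picture (480x640x3 uint8, red, green, blue); there is no depth.
- cams.get_calibration(name): a dict with "fx", "fy", "cx", "cy" (pixels), "rvec" (rotation vector, rad) and "tvec" (3), from world to camera coordinates, as OpenCV has them; the wrist camera has in their place "hand_eye" (4x4, takes a point from camera to tool coordinates, whose origin is the TCP and whose axes are the flange's). Camera axes: x right, y down, z forward; pixel columns grow to the right and rows downward; lengths in m; the calibration is good to about 2 mm. A picture is of the moment at which its call begins: read the wrist's pose just before it. get_calibration takes no time and is no camera call.
- r.close_job(): hands the job in; it is judged then, once.
The state is a dict: "clock": time; "joints": joint angles; "qd": joint speeds; "tau": joint torques, N m; "tcp_pos": TCP position; "orientation": TCP orientation; "ft_force": force on the tool from outside, world axes, zero at the start; "moment": the same for the moment, N m; "grip_width": opening from 0.0 (shut) to 1.0 (fully open); "gripper_force": force on a finger pad.
Only numpy, scipy, OpenCV 4.12 (cv2) and the standard library are available. Lean on these libraries where they do the work, as an engineer would, in place of code of your own. Each camera call takes 0.05 s, during which the arm holds its last target. There are 200 camera calls.

## Working session

There is one attempt and no reset: what is moved stays moved. The work goes in short steps, Python scripts to look and compute and a tool call to move; the robot and the scene stay as the last step left them, time stands still between calls to the robot, and variables do not carry over. Pictures are saved under pics/ and viewed, at most 10 in all, crops included, and the job is handed in when it is done.

Besides the shell and the picture viewer there is one more tool, called after "Call:" as name(argument=value, ...) on one line, values as JSON. send_rows: Moves the arm, as the interface text tells. Its arguments: {"type":"object","properties":{"increments":{"type":"array"},"squeeze":{"type":"number"}},"required":["increments"]}

```bash
mkdir -p pics
python3 - <<'E'
from plant import r,cams
import cv2
for n in("scene","top"):
    cv2.imwrite(f"pics/{n}0.png",cams.camera(n)[:,:,::-1]); print(n,cams.get_calibration(n))
s=r.sense();print(s['clock'],s['tcp_pos'],s['orientation'],s['ft_force'],r.hold_point_z,cams.get_calibration("wrist"))
E
```

```text
scene {'fx': 519.415399164659, 'fy': 519.415399164659, 'cx': 320.1539983044599, 'cy': 243.669737598791, 'rvec': array([ 0.72306995, -2.49056096,  1.23795349]), 'tvec': array([0.49919774, 0.19579579, 0.99524688])}
top {'fx': 581.4726403156039, 'fy': 581.4726403156039, 'cx': 309.6290009956331, 'cy': 239.39996928377428, 'rvec': array([ 2.16671282, -2.17372431,  0.11979455]), 'tvec': array([0.11525998, 0.51671672, 1.34405321])}
0.1 [ 0.20716999 -0.61543669  0.23035532] [ 9.86842331e-01  1.61683045e-01 -1.09209075e-04 -8.90981674e-04] [-0.06057904  0.54122361  0.18677612] 0.0187 {'fx': 391.94592400688805, 'fy': 391.94592400688805, 'cx': 316.38440574452636, 'cy': 235.62435312554862, 'hand_eye': array([[-6.19053233e-04, -9.57828212e-01, -2.87340795e-01,
         7.30794028e-02],
       [ 9.99999751e-01, -6.89930766e-04,  1.45409470e-04,
        -5.17511235e-04],
       [-3.37522547e-04, -2.87340633e-01,  9.57828401e-01,
        -1.43532280e-01],
       [ 0.00000000e+00,  0.00000000e+00,  0.00000000e+00,
         1.00000000e+00]])}
```

View pics/scene0.png

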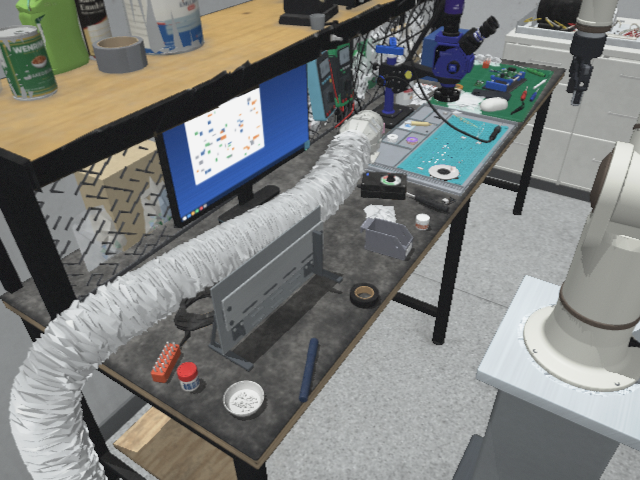

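View pics/top0.png

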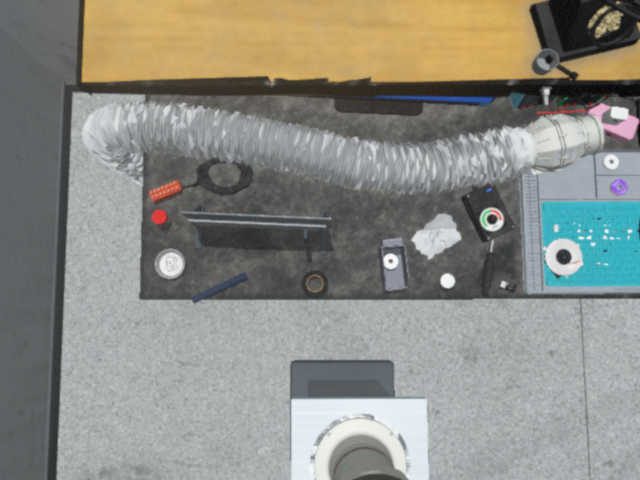

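The scene view shows the panel at about (270,290), with its front facing the robot, and the bin at about (388,238). In the top view the bin is at about (394,265) with the spool at (391,261), the panel spans columns 185–331 near row 217, the tape is at (315,283) and the pen at (220,288). I'll zoom in on the bin and panel.

Run:
```python
import cv2,numpy as np
t=cv2.imread("pics/top0.png");s=cv2.imread("pics/scene0.png")
a=cv2.resize(t[195:305,170:420],(800,352),interpolation=cv2.INTER_CUBIC)
b=cv2.resize(s[200:375,205:425],None,fx=1.41,fy=1.41,interpolation=cv2.INTER_CUBIC)
c=np.zeros((600,800,3),np.uint8);c[:352]=a;c[352:352+b.shape[0],:b.shape[1]]=b[:248]
d=cv2.resize(t[230:300,370:420],None,fx=3.5,fy=3.5,interpolation=cv2.INTER_CUBIC);c[354:354+d.shape[0],500:500+d.shape[1]]=d
cv2.imwrite("pics/z1.png",c)
```

```text
(no output)
```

View pics/z1.png

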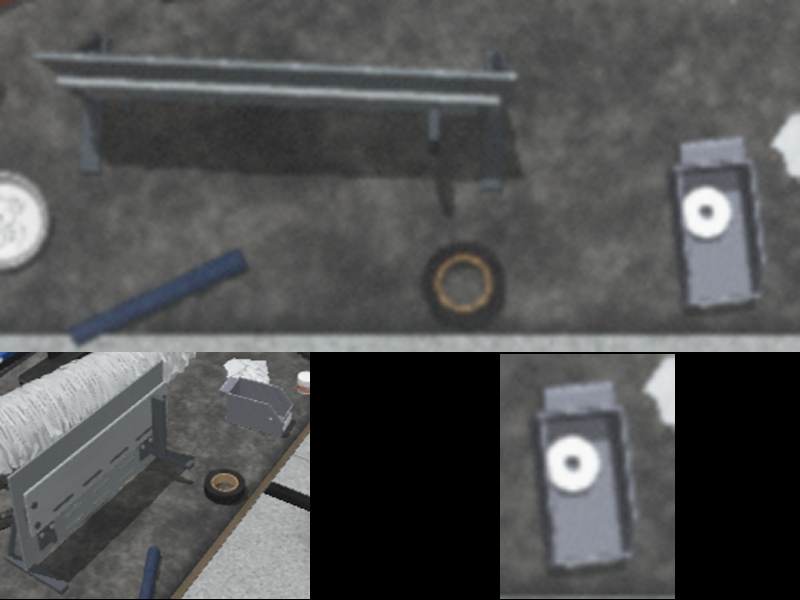

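```bash
cat > h.py <<'E'
import numpy as np,cv2
from plant import r,cams
from scipy.spatial.transform import Rotation as R
def back(n,uv,z,pose=None):
    c=cams.get_calibration(n)
    p=np.linalg.inv([[c['fx'],0,c['cx']],[0,c['fy'],c['cy']],[0,0,1]])@[uv[0],uv[1],1]
    if n=="wrist":
        T=np.eye(4);T[:3,:3]=R.from_quat(pose[1]).as_matrix();T[:3,3]=pose[0]
        T=T@c['hand_eye'];d=T[:3,:3]@p;o=T[:3,3]
    else:
        Q=cv2.Rodrigues(c['rvec'])[0];d=Q.T@p;o=-Q.T@c['tvec']
    return o+d*(z-o[2])/d[2]
E
python3 - <<'E'
from h import *
f=lambda x,y:(170+x/3.2,195+y/3.2)
for l,x,y,z in[("sheetL",40,56,.175),("sheetR",515,76,.175),("railL",60,81,.15),("railR",500,100,.15),("stopback",434,108,.15),("stopfront",434,152,.15),
("flBL",680,143,.06),("flBR",743,138,.06),("wallBL",674,166,.06),("wallBR",750,162,.06),("frL",687,305,.03),("frR",758,298,.03),("tape",464,284,.018),("spool",707,212,.019)]:
    print(l,back("top",f(x,y),z).round(4))
E
```

```text
sheetL [0.5593 0.3824 0.175 ]
sheetR [0.5452 0.0693 0.175 ]
railL [0.5462 0.374  0.15  ]
railR [0.5325 0.0785 0.15  ]
stopback [0.5272 0.1228 0.15  ]
stopfront [0.4975 0.1229 0.15  ]
flBL [ 0.5124 -0.0539  0.06  ]
flBR [ 0.5159 -0.0994  0.06  ]
wallBL [ 0.4958 -0.0493  0.06  ]
wallBR [ 0.4986 -0.104   0.06  ]
frL [ 0.3968 -0.061   0.03  ]
frR [ 0.4018 -0.1129  0.03  ]
tape [0.413  0.1013 0.018 ]
spool [ 0.4654 -0.0784  0.019 ]
```

The stop is on the panel's −y side, so the bin hangs on its +y side. The panel is yawed about −2.6°. The bin is near (0.448, −0.081) with a yaw of about 5°. Next I move above the bin.

Call:
send_rows(increments=[[8.54,1.8,4.1,0,-1.1],[8.54,3.6,8.2,0,-2.3],[8.54,5.4,12.3,0,-3.4],[8.54,7.2,16.4,0,-4.5],[8.54,9,20.5,0,-5.7],[8.54,10.8,24.6,0,-6.8],[8.54,12.6,28.7,0,-8],[8.54,14.4,32.8,0,-9],[8.54,16.2,36.9,0,-10.2],[8.54,18,41,0,-11.3],[8.54,19.8,45.1,0,-12.5],[8.54,21.6,49.2,0,-13.6]])

```text
clock: 1.1
tcp_pos: [0.4085, -0.1563, 0.2313]
orientation: [0.999, 0.043, -0.0, 0.0]
ft_force: [1.2, -0.9, 0.5]
grip_width: 1.0
gripper_force: 0.0
```

Call:
send_rows(increments=[[8.54,0.9,2.1,0,0],[8.54,1.9,4.2,0,0],[8.54,1.9,4.2,0,0],[8.54,1.9,4.2,0,0]])

```text
clock: 1.43
tcp_pos: [0.4277, -0.1148, 0.2312]
orientation: [0.999, 0.046, -0.0, -0.0]
ft_force: [-0.7, -0.8, 0.7]
grip_width: 1.001
gripper_force: 0.0
```

Run:
```python
from h import *
s=r.sense();print(s['clock'],list(s['tcp_pos']),list(s['orientation']),s['ft_force'])
cv2.imwrite("pics/w1.png",cams.camera("wrist")[:,:,::-1])
```

```text
1.4333 [np.float64(0.42766272774307346), np.float64(-0.1148168473885739), np.float64(0.23120363442860736)] [np.float64(0.9989625236578094), np.float64(0.04553961693846649), np.float64(-8.157528432663188e-05), np.float64(-0.00011384986276319525)] [-0.6513012  -0.77302357  0.71829295]
```

View pics/w1.png

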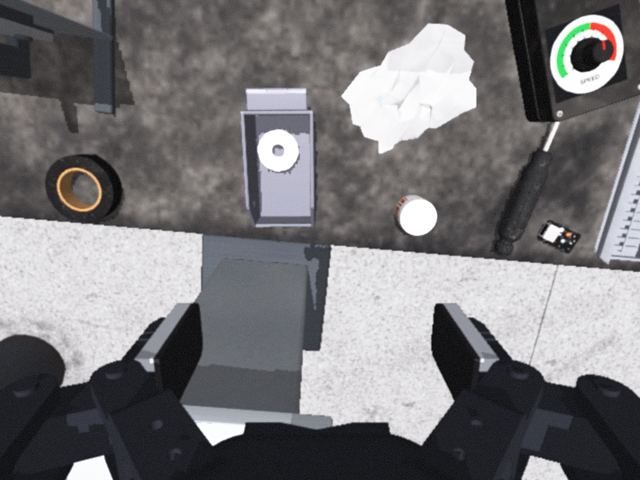

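The wrist view shows the bin upright. The flange's back edge runs (248,90)–(306,90), the back wall's top (243,111)–(313,111) and the front edge (252,226)–(315,226). The spool lies inside at (278,150).

Run:
```python
from h import *
P=([.42766,-.11482,.2312],[.99896,.04554,-8e-5,-1.1e-4])
g={l:back("wrist",uv,z,P) for l,uv,z in[("fL",(248,90),.06),("fR",(306,90),.06),("wL",(243,112),.06),("wR",(313,112),.06),("gL",(254,226),.032),("gR",(315,226),.032)]}
for k,v in g.items():print(k,v.round(4))
a=(g["gL"]+g["gR"])/2;b=(g["wL"]+g["wR"])/2;c=(g["fL"]+g["fR"])/2
print(a,b,c,np.degrees(np.arctan2((c-a)[1],(c-a)[0])))
```

```text
fL [ 0.5158 -0.0546  0.06  ]
fR [ 0.5197 -0.0981  0.06  ]
wL [ 0.4996 -0.0514  0.06  ]
wR [ 0.5045 -0.1048  0.06  ]
gL [ 0.4018 -0.0599  0.032 ]
gR [ 0.4068 -0.115   0.032 ]
[ 0.40433746 -0.08745321  0.032     ] [ 0.50203651 -0.07808453  0.06      ] [ 0.51777047 -0.07634681  0.06      ] 5.592093153378054
```

Call:
send_rows(increments=[[8.54,1.7,3.2,0,0],[8.54,1.7,3.2,-3.5,0],[8.54,1.7,3.2,-7,0],[8.54,1.7,3.2,-10.5,0],[8.54,1.7,3.2,-14,0],[8.54,1.7,3.2,-17,0],[8.54,1.7,3.2,-19,0],[8.54,1.7,3.2,-20.5,0],[8.54,1.7,3.2,-20.5,0],[5.5,1.7,3.2,-20.5,0],[5.0,1.7,3.2,-20.5,0],[5.0,1.7,3.2,-20.5,0]], squeeze=30)

```text
clock: 2.48
tcp_pos: [0.4454, -0.0847, 0.0275]
orientation: [0.999, 0.043, 0.001, 0.0]
ft_force: [0.1, 0.1, -2.9]
grip_width: 0.646
gripper_force: 32.4
```

Call:
send_rows(increments=[[5.0,0,0,0,0],[5.0,0,0,0,0],[5.0,0,0,0,0],[5.0,0,0,0,0]], squeeze=30)

```text
clock: 2.82
tcp_pos: [0.4454, -0.0847, 0.0275]
orientation: [0.999, 0.043, 0.001, 0.001]
ft_force: [-0.8, -0.7, 7.1]
grip_width: 0.654
gripper_force: 33.5
```

Run:
```python
from h import *
s=r.sense();print(s['clock'],s['tcp_pos'].round(4),s['orientation'].round(4),s['ft_force'],s['grip_width'],s['gripper_force'])
cv2.imwrite("pics/w2.png",cams.camera("wrist")[:,:,::-1])
```

```text
2.8167 [ 0.4454 -0.0847  0.0275] [9.991e-01 4.350e-02 1.000e-03 7.000e-04] [-0.8365549  -0.70729113  7.10057938] 0.6542035844481255 33.488699197769165
```

View pics/w2.png

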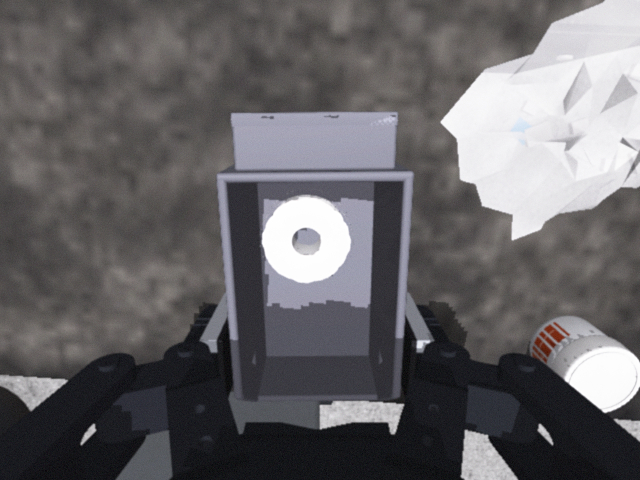

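The bin is gripped squarely between the pads, with the flange's back edge at row 115 (columns 232–397), the back wall's top at row 176, and the spool inside. Next I'll work out the bin's offset from the tool and the transfer.

Run:
```python
from h import *
P=([.4454,-.0847,.0275],[.9991,.0435,1e-3,7e-4])
fl=[back("wrist",uv,.060,P) for uv in((232,115),(397,115))]
wl=[back("wrist",uv,.060,P) for uv in((219,176),(412,176))]
for v in fl+wl:print(v.round(4))
c=(fl[0]+fl[1])/2;yaw=np.arctan2(*(-(fl[1]-fl[0])[[0,1]]*[-1,1]));yaw=np.arctan2((fl[1]-fl[0])[0],-(fl[1]-fl[0])[1])
u=np.array([np.cos(yaw),np.sin(yaw)]);o=c[:2]-.066*u;print("yaw",np.degrees(yaw),"origin",o,"TCP along bin",(np.array(P[0][:2])-o)@u)
# panel
th=np.radians(-2.6);X=np.array([np.cos(th),np.sin(th)]);Y=np.array([-X[1],X[0]])
s=np.array([.5125,.1229]); # stop middle x=-.029
so=s+.029*X;rl=(np.array([.5462,.374])+[.5325,.0785])/2+.0105*X;print("stop origin",so,"panel origin",rl,(so-rl)@Y)
for d,side in((.067,.065),(.085,.065)):
  b=so-d*X+side*Y;print(d,"bin origin",b)
```

```text
[ 0.5168 -0.055   0.06  ]
[ 0.5207 -0.0996  0.06  ]
[ 0.5    -0.0518  0.06  ]
[ 0.5047 -0.1062  0.06  ]
yaw 4.951324347418714 origin [ 0.45298266 -0.08301761] TCP along bin -0.007699574547351082
stop origin [0.54147015 0.12158447] panel origin [0.54983919 0.22577369] -0.10446160461914084
0.067 bin origin [0.47748771 0.18955688]
0.085 bin origin [0.45950624 0.19037341]
```

Call:
send_rows(increments=[[5.0,0,0,0.5,0],[5.0,0,0,1.5,0],[5.0,0,0,3,0],[5.0,0,0,5,0],[5.0,0,0,7,0],[5.0,0,0,9,0],[5.0,0,0,11,0],[5.0,0,0,13,0],[5.0,0,0,15,0],[5.0,0,0,16.5,0],[5.0,0,0,17.5,0],[5.0,0,0,18,0]], squeeze=40)

```text
clock: 3.87
tcp_pos: [0.4448, -0.0843, 0.2079]
orientation: [0.999, 0.044, 0.001, 0.001]
ft_force: [0.4, 0.3, -2.8]
grip_width: 0.648
gripper_force: 44.1
```

Call:
send_rows(increments=[[5.0,-0.4,1,0,0],[5.0,-0.8,3,0,-0.6],[5.0,-1.2,5.5,0,-1.4],[5.0,-1.6,8,0,-2.2],[5.0,-2,10.5,0,-3],[5.0,-2,13,0,-3.8],[5.0,-2,15.5,0,-4.6],[5.0,-2,18,0,-5.4],[5.0,-2,20.5,0,-6.2],[5.0,-2,23,0,-7],[5.0,-2,25,0,-7.6],[5.0,-2,26.5,0,-7.6]])

```text
clock: 4.87
tcp_pos: [0.4224, 0.1834, 0.2053]
orientation: [1.0, -0.021, -0.001, -0.0]
ft_force: [0.4, -0.1, -2.5]
grip_width: 0.647
gripper_force: 44.2
```

Call:
send_rows(increments=[[5.0,0.2,0.7,0,0],[5.0,0.5,1.1,0,0],[5.0,0.5,1.1,-0.5,0],[5.0,0.5,1.1,-1.5,0],[5.0,0.5,1.1,-2.5,0],[5.0,0.5,1.1,-3.5,0],[5.0,0.5,1.1,-4.5,0],[5.0,0.5,1.1,-5.2,0],[5.0,0.5,1.1,-5.5,0],[5.0,0.5,1.1,-5.5,0]])

```text
clock: 5.7
tcp_pos: [0.4288, 0.1915, 0.1503]
orientation: [1.0, -0.023, -0.001, 0.0]
ft_force: [0.2, -0.3, -3.4]
grip_width: 0.646
gripper_force: 44.1
```

Run:
```python
from h import *
s=r.sense();print(s['clock'],s['tcp_pos'].round(4),s['orientation'].round(4),s['ft_force'],s['grip_width'],s['gripper_force'])
w=cams.camera("wrist")[:,:,::-1];t=cams.camera("top")[:,:,::-1]
c=np.zeros((600,800,3),np.uint8);c[:360,:480]=cv2.resize(w,(480,360));d=cv2.resize(t[190:310,170:410],None,fx=2,fy=2,interpolation=cv2.INTER_CUBIC);c[360:,:480]=d
e=cams.camera("scene")[:,:,::-1][190:390,190:410];c[:291,480:]=cv2.resize(e,(320,291))
cv2.imwrite("pics/w3.png",c);cv2.imwrite("pics/w3w.png",w)
```

```text
5.7 [0.4288 0.1915 0.1503] [ 9.997e-01 -2.260e-02 -9.000e-04  2.000e-04] [ 0.22907667 -0.25403364 -3.391295  ] 0.6458414286071036 44.105236530303955
```

View pics/w3.png

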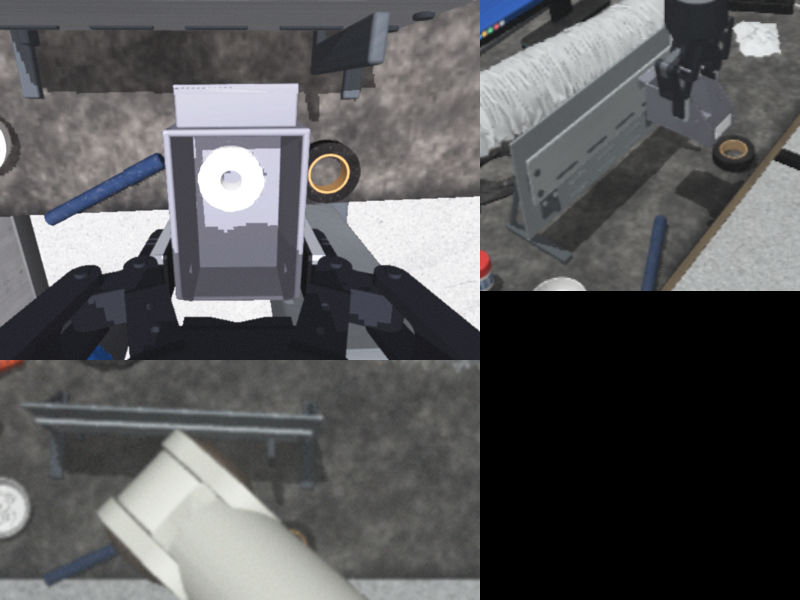

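The composite's wrist part shows the bin level in the grip with its spool. The stop's upright has its front face top at about (381,13) (×4/3 in the full frame), and the rail runs parallel to the flange. I'll check the yaw and side distance from these.

Run:
```python
from h import *
P=([.4288,.1915,.1503],[.9997,-.0226,-9e-4,2e-4])
k=4/3
for l,uv,z in(("stop",(381*k,13*k),.15),("flL",(174*k,88*k),.183),("flR",(298*k,85*k),.183)):print(l,back("wrist",uv,z,P).round(4))
w=cv2.imread("pics/w3w.png");cv2.imwrite("pics/w4.png",cv2.resize(w[0:130],(800,163)).repeat(2,0))
```

```text
stop [0.5304 0.1244 0.15  ]
flL [0.5029 0.2114 0.183 ]
flR [0.5019 0.1667 0.183 ]
```

View pics/w4.png

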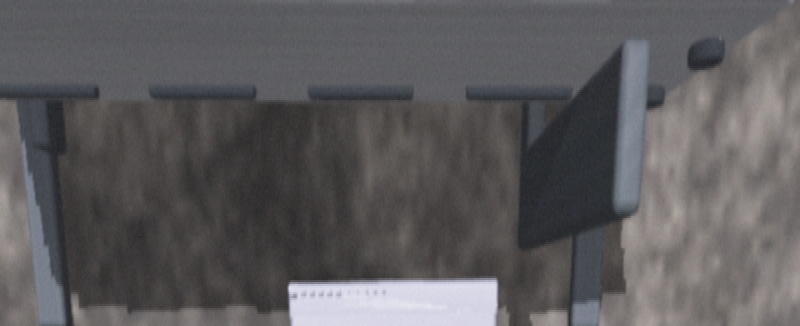

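Call:
send_rows(increments=[[5.0,0.3,0,0.2,-0.5],[5.0,0.8,0,0.2,-0.5],[5.0,1.3,-0.1,0.2,-0.5],[5.0,1.8,-0.1,0.2,-0.5],[5.0,2.3,-0.1,0.2,-0.5],[5.0,2.7,-0.1,0.2,-0.5],[5.0,3.0,-0.15,0.2,-0.5],[5.0,3.2,-0.15,0.2,-0.5],[5.0,3.2,-0.15,0.2,-0.5],[5.0,3.2,-0.15,0.2,-0.5]])

```text
clock: 6.68
tcp_pos: [0.4613, 0.1904, 0.1532]
orientation: [1.0, -0.027, -0.0, 0.0]
ft_force: [-0.9, -0.6, -2.4]
grip_width: 0.644
gripper_force: 44.1
```

Call:
send_rows(increments=[[5.0,0.05,0,0,0],[5.0,0.1,0,0,0],[5.0,0.15,0,0,0],[5.0,0.2,0,0,0],[5.0,0.25,0,0,0],[5.0,0.3,0,0,0],[5.0,0.3,0,0,0],[5.0,0.3,0,0,0]])

```text
clock: 7.35
tcp_pos: [0.4645, 0.1903, 0.1533]
orientation: [1.0, -0.027, -0.0, 0.0]
ft_force: [-0.2, 0.2, -3.7]
grip_width: 0.649
gripper_force: 44.1
```

Call:
send_rows(increments=[[5.0,0.05,0,0,0],[5.0,0.1,0,0,0],[5.0,0.15,0,0,0],[5.0,0.2,0,0,0],[5.0,0.2,0,0,0],[5.0,0.2,0,0,0]])

```text
clock: 7.85
tcp_pos: [0.4665, 0.1903, 0.1533]
orientation: [1.0, -0.027, -0.0, 0.0]
ft_force: [-0.7, -0.9, -2.7]
grip_width: 0.646
gripper_force: 44.1
```

Call:
send_rows(increments=[[5.0,0.05,0,0,0],[5.0,0.1,0,0,0],[5.0,0.15,0,0,0],[5.0,0.2,0,0,0],[5.0,0.2,0,0,0],[5.0,0.2,0,0,0]])

```text
clock: 8.35
tcp_pos: [0.4685, 0.1903, 0.1533]
orientation: [1.0, -0.027, 0.0, -0.0]
ft_force: [0.7, 0.6, -3.6]
grip_width: 0.647
gripper_force: 44.1
```

Call:
send_rows(increments=[[5.0,0.05,0,0,0],[5.0,0.1,0,0,0],[5.0,0.15,0,0,0],[5.0,0.15,0,0,0],[5.0,0.15,0,0,0]])

```text
clock: 8.77
tcp_pos: [0.47, 0.1904, 0.1533]
orientation: [1.0, -0.027, -0.0, -0.0]
ft_force: [-0.4, -0.6, -4.1]
grip_width: 0.648
gripper_force: 44.1
```

Call:
send_rows(increments=[[5.0,0.05,0,0,0],[5.0,0.1,0,0,0],[5.0,0.15,0,0,0],[5.0,0.15,0,0,0],[5.0,0.15,0,0,0]])

```text
clock: 9.18
tcp_pos: [0.4715, 0.1903, 0.1533]
orientation: [1.0, -0.027, -0.0, -0.0]
ft_force: [-0.1, -0.2, -3.1]
grip_width: 0.648
gripper_force: 44.1
```

Call:
send_rows(increments=[[5.0,0.05,0,0,0],[5.0,0.1,0,0,0],[5.0,0.15,0,0,0],[5.0,0.15,0,0,0],[5.0,0.15,0,0,0]])

```text
clock: 9.6
tcp_pos: [0.473, 0.1903, 0.1533]
orientation: [1.0, -0.027, 0.0, -0.0]
ft_force: [-0.7, -0.1, -3.8]
grip_width: 0.647
gripper_force: 44.1
```

Run:
```python
from h import *
s=r.sense();print(s['clock'],s['tcp_pos'].round(4),s['orientation'].round(4),s['ft_force'],s['moment'])
w=cams.camera("wrist")[:,:,::-1];e=cams.camera("scene")[:,:,::-1][200:320,240:400]
c=np.zeros((600,800,3),np.uint8);c[:260]=cv2.resize(w[:208],(800,260));c[260:,:453]=cv2.resize(e,(453,340),interpolation=cv2.INTER_CUBIC)
cv2.imwrite("pics/w5.png",c)
```

```text
9.6 [0.473  0.1903 0.1533] [ 0.9996 -0.027   0.     -0.    ] [-0.68214102 -0.09696848 -3.78541378] [ 0.03928046  0.07519598 -0.04760429]
```

View pics/w5.png

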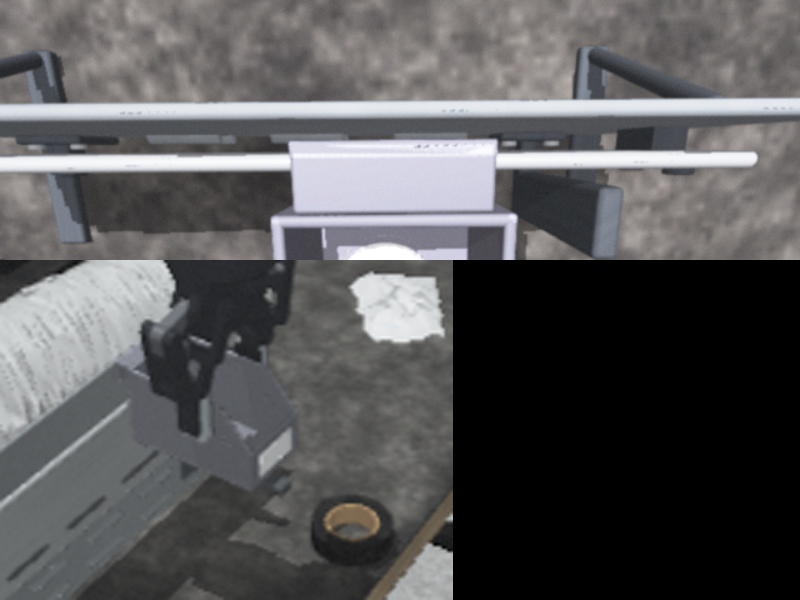

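The panel's rail now runs just under the flange, from (0,165) to (757,158) in the crop. The flange's back edge is at row 141 and the sheet's top at row 105. The bin is parallel to the rail to within 0.3°. I'll work out the remaining gap.

Run:
```python
from h import *
P=([.473,.1903,.1533],[.9996,-.027,0,0])
f=lambda x,y:(x/1.25,y/1.25)
fl=back("wrist",f(393,142),.1858,P);print("flange",fl.round(4))
for z in(.142,.15,.158):
  a,b=back("wrist",f(100,164),z,P),back("wrist",f(700,159),z,P);t=(fl[1]-a[1])/(b[1]-a[1]);m=a+t*(b-a);print(z,"rail centre",m.round(4),"d if flange used",.066+(m-fl)[0]+.0105,"yaw",np.degrees(np.arctan2((b-a)[0],-(b-a)[1])))
for u,v in((580,110),(200,113)):print("sheet",back("wrist",f(u,v-6),.175,P).round(4))
print("stop",[back("wrist",f(*p),.15,P).round(4) for p in((612,188),(607,258))])
```

```text
flange [0.547  0.1872 0.1858]
0.142 rail centre [0.5418 0.1872 0.142 ] d if flange used 0.07125652480361143 yaw -2.6692514456456986
0.15 rail centre [0.542  0.1872 0.15  ] d if flange used 0.07146715619654241 yaw -2.6692514456456826
0.158 rail centre [0.5422 0.1872 0.158 ] d if flange used 0.0716777875894735 yaw -2.6692514456457035
sheet [0.5532 0.1434 0.175 ]
sheet [0.5573 0.2317 0.175 ]
stop [array([0.531 , 0.1239, 0.15  ]), array([0.51  , 0.1239, 0.15  ])]
```

Call:
send_rows(increments=[[5.0,0.05,0,0,0],[5.0,0.1,0,0,0],[5.0,0.15,0,0,0],[5.0,0.2,0,0,0],[5.0,0.25,0,0,0],[5.0,0.25,0,0,0],[5.0,0.25,0,0,0]])

```text
clock: 10.28
tcp_pos: [0.4755, 0.1903, 0.1533]
orientation: [1.0, -0.027, 0.0, 0.0]
ft_force: [-0.1, -0.8, -3.2]
grip_width: 0.651
gripper_force: 44.1
```

Call:
send_rows(increments=[[5.0,0.05,0,0,0],[5.0,0.1,0,0,0],[5.0,0.1,0,0,0],[5.0,0.1,0,0,0]])

```text
clock: 10.62
tcp_pos: [0.4765, 0.1903, 0.1533]
orientation: [1.0, -0.027, 0.0, 0.0]
ft_force: [-0.4, -1.3, -3.8]
grip_width: 0.651
gripper_force: 44.1
```

Call:
send_rows(increments=[[5.0,0.05,0,0,0],[5.0,0.1,0,0,0],[5.0,0.1,0,0,0],[5.0,0.1,0,0,0]])

```text
clock: 10.95
tcp_pos: [0.477, 0.1903, 0.1532]
orientation: [1.0, -0.027, -0.0, 0.0]
ft_force: [-2.6, 0.1, -2.3]
grip_width: 0.645
gripper_force: 44.2
```

Contact felt at TCP x 0.477 (−2.6 N). I'll back off 1 mm and lower.

Call:
send_rows(increments=[[5.0,-0.1,0,0,0],[5.0,-0.1,0,0,0],[5.0,-0.1,0,-0.2,0],[5.0,-0.1,0,-0.4,0],[5.0,-0.1,0,-0.6,0],[5.0,-0.1,0,-0.8,0],[5.0,-0.1,0,-1.0,0],[5.0,-0.1,0,-1.0,0]])

```text
clock: 11.62
tcp_pos: [0.4762, 0.1901, 0.1428]
orientation: [1.0, -0.027, -0.0, 0.0]
ft_force: [-0.3, -0.4, -3.1]
grip_width: 0.647
gripper_force: 44.1
```

Call:
send_rows(increments=[[5.0,0,0,-0.15,0],[5.0,0,0,-0.3,0],[5.0,0,0,-0.45,0],[5.0,0,0,-0.6,0],[5.0,0,0,-0.75,0],[5.0,0,0,-0.9,0],[5.0,0,0,-1.0,0],[5.0,0,0,-1.0,0]])

```text
clock: 12.28
tcp_pos: [0.4763, 0.1903, 0.1331]
orientation: [1.0, -0.027, -0.0, 0.0]
ft_force: [0.7, 0.1, -3.1]
grip_width: 0.647
gripper_force: 44.1
```

Call:
send_rows(increments=[[5.0,0,0,-0.05,0],[5.0,0,0,-0.1,0],[5.0,0,0,-0.15,0],[5.0,0,0,-0.2,0],[5.0,0,0,-0.25,0],[5.0,0,0,-0.25,0],[5.0,0,0,-0.25,0]])

```text
clock: 12.87
tcp_pos: [0.4764, 0.1903, 0.1308]
orientation: [1.0, -0.027, -0.0, 0.0]
ft_force: [-0.3, -0.9, -3.6]
grip_width: 0.652
gripper_force: 44.1
```

Call:
send_rows(increments=[[5.0,0,0,-0.05,0],[5.0,0,0,-0.1,0],[5.0,0,0,-0.15,0],[5.0,0,0,-0.2,0],[5.0,0,0,-0.2,0],[5.0,0,0,-0.2,0]])

```text
clock: 13.37
tcp_pos: [0.4764, 0.1903, 0.1287]
orientation: [1.0, -0.027, -0.0, 0.0]
ft_force: [0.7, 0.2, -3.1]
grip_width: 0.646
gripper_force: 44.1
```

Call:
send_rows(increments=[[5.0,0,0,-0.05,0],[5.0,0,0,-0.1,0],[5.0,0,0,-0.15,0],[5.0,0,0,-0.2,0],[5.0,0,0,-0.2,0],[5.0,0,0,-0.2,0]])

```text
clock: 13.87
tcp_pos: [0.4764, 0.1903, 0.1268]
orientation: [1.0, -0.027, -0.0, 0.0]
ft_force: [-0.4, 0.0, -2.9]
grip_width: 0.649
gripper_force: 44.1
```

Call:
send_rows(increments=[[5.0,0,0,-0.05,0],[5.0,0,0,-0.1,0],[5.0,0,0,-0.15,0],[5.0,0,0,-0.2,0],[5.0,0,0,-0.2,0],[5.0,0,0,-0.2,0]])

```text
clock: 14.37
tcp_pos: [0.4764, 0.1903, 0.1248]
orientation: [1.0, -0.027, -0.0, 0.0]
ft_force: [-0.1, -0.0, -2.0]
grip_width: 0.649
gripper_force: 44.1
```

Call:
send_rows(increments=[[5.0,0,0,-0.05,0],[5.0,0,0,-0.1,0],[5.0,0,0,-0.1,0],[5.0,0,0,-0.1,0]])

```text
clock: 14.7
tcp_pos: [0.4764, 0.1903, 0.1238]
orientation: [1.0, -0.027, -0.0, 0.0]
ft_force: [0.5, -0.1, -3.7]
grip_width: 0.648
gripper_force: 44.1
```

Call:
send_rows(increments=[[5.0,0,0,-0.05,0],[5.0,0,0,-0.1,0],[5.0,0,0,-0.1,0],[5.0,0,0,-0.1,0]])

```text
clock: 15.03
tcp_pos: [0.4764, 0.1903, 0.1228]
orientation: [1.0, -0.027, -0.0, 0.0]
ft_force: [0.1, -0.8, -2.4]
grip_width: 0.65
gripper_force: 44.1
```

Call:
send_rows(increments=[[5.0,0,0,-0.05,0],[5.0,0,0,-0.1,0],[5.0,0,0,-0.15,0],[5.0,0,0,-0.15,0]])

```text
clock: 15.37
tcp_pos: [0.4764, 0.1903, 0.1212]
orientation: [1.0, -0.027, -0.0, 0.0]
ft_force: [0.6, 1.1, -3.3]
grip_width: 0.648
gripper_force: 44.1
```

Call:
send_rows(increments=[[5.0,0,0,-0.05,0],[5.0,0,0,-0.1,0],[5.0,0,0,-0.15,0],[5.0,0,0,-0.15,0]])

```text
clock: 15.7
tcp_pos: [0.4766, 0.1904, 0.1203]
orientation: [1.0, -0.027, 0.0, 0.0]
ft_force: [-3.0, -2.0, 3.4]
grip_width: 0.651
gripper_force: 45.0
```

The rail is carrying the bin (rail top about 147 mm). I'll ease the press slightly and slide toward the stop.

Call:
send_rows(increments=[[5.0,0,0,0.03,0],[5.0,0,0,0.03,0],[5.0,0,-0.1,0.03,0],[5.0,-0.01,-0.3,0.03,0],[5.0,-0.02,-0.5,0.03,0],[5.0,-0.03,-0.7,0.03,0],[5.0,-0.04,-0.9,0.03,0],[5.0,-0.05,-1.0,0.03,0],[5.0,-0.05,-1.0,0.03,0]])

```text
clock: 16.45
tcp_pos: [0.4763, 0.1805, 0.1204]
orientation: [1.0, -0.027, 0.0, -0.0]
ft_force: [-1.1, 2.3, 1.2]
grip_width: 0.65
gripper_force: 44.9
```

Call:
send_rows(increments=[[5.0,0,-0.2,0,0],[5.0,-0.02,-0.4,0,0],[5.0,-0.03,-0.6,0,0],[5.0,-0.04,-0.8,0,0],[5.0,-0.05,-1.0,0,0],[5.0,-0.06,-1.2,0,0],[5.0,-0.07,-1.4,0,0],[5.0,-0.07,-1.4,0,0]])

```text
clock: 17.12
tcp_pos: [0.4755, 0.1657, 0.1202]
orientation: [1.0, -0.027, 0.0, 0.0]
ft_force: [-0.8, 3.1, 4.3]
grip_width: 0.646
gripper_force: 45.2
```

Run:
```python
from h import *
s=r.sense();print(s['clock'],s['tcp_pos'].round(4),s['orientation'].round(4),s['ft_force'])
w=cams.camera("wrist")[:,:,::-1];cv2.imwrite("pics/w6.png",w)
```

```text
17.1167 [0.4755 0.1657 0.1202] [ 9.996e-01 -2.730e-02  2.000e-04  2.000e-04] [-0.83170816  3.10904179  4.34289883]
```

View pics/w6.png

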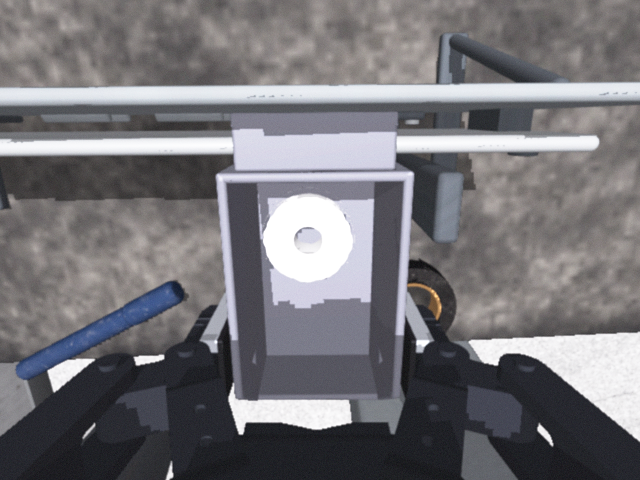

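The flange sits over the rail and the spool is in the bin. The stop's inner top edge is at column 437 and the bin's wall at 411, so about 7 mm is left. I'll creep.

Call:
send_rows(increments=[[5.0,0,-0.1,0.02,0],[5.0,-0.01,-0.2,0.02,0],[5.0,-0.02,-0.3,0.02,0],[5.0,-0.02,-0.4,0.02,0],[5.0,-0.02,-0.45,0.02,0],[5.0,-0.02,-0.5,0.02,0],[5.0,-0.02,-0.5,0.02,0]])

```text
clock: 17.75
tcp_pos: [0.4751, 0.1611, 0.1203]
orientation: [1.0, -0.027, -0.0, 0.0]
ft_force: [-0.1, 3.3, 3.6]
grip_width: 0.653
gripper_force: 45.0
```

Call:
send_rows(increments=[[5.0,0,-0.03,0,0],[5.0,0,-0.06,0,0],[5.0,0,-0.1,0,0],[5.0,0,-0.1,0,0]])

```text
clock: 18.08
tcp_pos: [0.475, 0.1603, 0.1203]
orientation: [1.0, -0.027, 0.0, 0.0]
ft_force: [0.3, 4.9, 3.8]
grip_width: 0.652
gripper_force: 45.0
```

Call:
send_rows(increments=[[5.0,0,-0.03,0,0],[5.0,0,-0.06,0,0],[5.0,0,-0.08,0,0],[5.0,0,-0.08,0,0]])

```text
clock: 18.42
tcp_pos: [0.475, 0.1595, 0.1203]
orientation: [1.0, -0.027, -0.0, 0.0]
ft_force: [-0.2, 3.6, 3.3]
grip_width: 0.648
gripper_force: 45.0
```

Call:
send_rows(increments=[[5.0,0,-0.03,0,0],[5.0,0,-0.06,0,0],[5.0,0,-0.08,0,0],[5.0,0,-0.08,0,0]])

```text
clock: 18.75
tcp_pos: [0.475, 0.1586, 0.1203]
orientation: [1.0, -0.027, -0.0, 0.0]
ft_force: [-0.8, 2.8, 3.2]
grip_width: 0.649
gripper_force: 45.0
```

Call:
send_rows(increments=[[5.0,0,-0.03,0,0],[5.0,0,-0.06,0,0],[5.0,0,-0.08,0,0],[5.0,0,-0.08,0,0]])

```text
clock: 19.08
tcp_pos: [0.475, 0.1581, 0.1203]
orientation: [1.0, -0.027, 0.0, -0.0]
ft_force: [-0.5, 4.7, 3.2]
grip_width: 0.652
gripper_force: 45.0
```

Call:
send_rows(increments=[[5.0,0,-0.03,0,0],[5.0,0,-0.06,0,0],[5.0,0,-0.06,0,0],[5.0,0,-0.06,0,0]])

```text
clock: 19.42
tcp_pos: [0.475, 0.1581, 0.1203]
orientation: [1.0, -0.027, 0.0, -0.001]
ft_force: [0.3, 5.7, 1.3]
grip_width: 0.648
gripper_force: 44.9
```

Call:
send_rows(increments=[[5.0,0.05,-0.03,0,0],[5.0,0.1,-0.03,0,0],[5.0,0.1,-0.03,0,0],[5.0,0.1,-0.03,0,0]], squeeze=20)

```text
clock: 19.75
tcp_pos: [0.475, 0.1581, 0.1203]
orientation: [1.0, -0.026, -0.001, -0.0]
ft_force: [-3.3, 6.4, 4.2]
grip_width: 0.653
gripper_force: 45.1
```

Call:
send_rows(increments=[[5.7,0,0,0,0],[5.8,0,0,0,0],[5.9,0,0,0,0],[6.0,0,0,0,0],[6.2,0,0,0,0],[6.4,0,0,0,0],[6.8,0,0,0,0],[7.4,0,0,0,0],[7.6,0,0,0,0],[7.6,0,0,0,0],[7.6,0,0,0,0]])

```text
clock: 20.67
tcp_pos: [0.4761, 0.1569, 0.1203]
orientation: [1.0, -0.027, 0.0, 0.0]
ft_force: [0.6, -0.3, -1.8]
grip_width: 0.886
gripper_force: 0.0
```

Run:
```python
from h import *
s=r.sense();print(s['clock'],s['tcp_pos'].round(4),s['orientation'].round(4),s['ft_force'])
w=cams.camera("wrist")[:,:,::-1];cv2.imwrite("pics/w7.png",w)
```

```text
20.6667 [0.4761 0.1569 0.1203] [ 9.996e-01 -2.700e-02  1.000e-04  1.000e-04] [ 0.64282736 -0.30291444 -1.75334294]
```

View pics/w7.png

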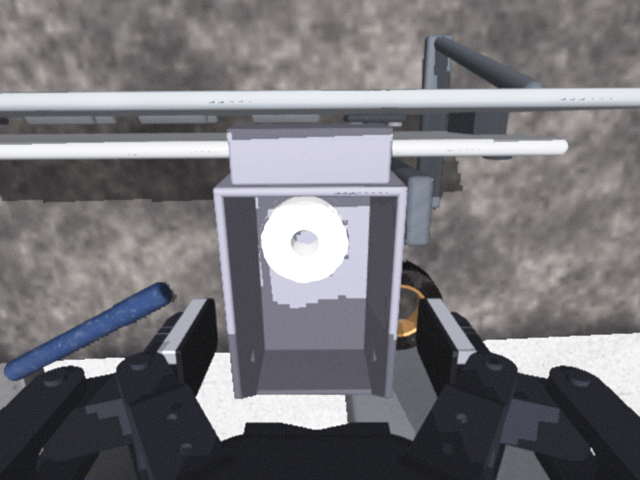

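The bin hangs from the rail with the spool at (305,240), and the fingers are clear. Its right wall edge is at about column 404 and the stop's top at about 408, so I'll check that gap numerically.

Run:
```python
from h import *
w=cv2.imread("pics/w7.png");
for v in(190,200,210,220,230,240):print(v,[int(x) for x in w[v,394:436:1].mean(1)])
P=([.4761,.1569,.1203],[.9996,-.027,1e-4,1e-4])
for l,uv,z in(("stopL",(408,210),.15),("stopR",(433,210),.15),("binR 148",(404,210),.15),("binL",(217,200),.15),("flL",(229,130),.153),("flR",(392,130),.153)):print(l,back("wrist",uv,z,P).round(4))
```

```text
190 [224, 223, 225, 223, 221, 223, 224, 218, 216, 213, 209, 205, 176, 132, 106, 113, 123, 129, 134, 137, 142, 146, 144, 148, 146, 144, 141, 139, 143, 137, 137, 134, 139, 137, 130, 129, 121, 113, 95, 81, 80, 81]
200 [79, 78, 93, 131, 176, 197, 204, 212, 211, 211, 210, 198, 170, 112, 108, 118, 122, 128, 137, 137, 138, 141, 143, 141, 138, 140, 137, 138, 136, 135, 132, 134, 131, 130, 126, 125, 109, 112, 118, 129, 136, 137]
210 [71, 82, 111, 158, 188, 202, 213, 212, 214, 205, 199, 165, 110, 103, 115, 116, 124, 125, 136, 137, 140, 140, 141, 141, 140, 138, 143, 143, 141, 142, 143, 138, 139, 134, 126, 118, 111, 104, 120, 127, 122, 131]
220 [79, 100, 145, 184, 200, 214, 212, 210, 209, 206, 177, 133, 91, 108, 129, 128, 132, 139, 144, 147, 143, 140, 141, 139, 139, 138, 135, 134, 135, 135, 139, 134, 132, 129, 118, 102, 87, 106, 107, 106, 109, 105]
230 [91, 129, 175, 194, 208, 212, 210, 213, 205, 190, 161, 95, 79, 112, 124, 125, 133, 137, 141, 139, 141, 142, 142, 142, 134, 139, 141, 140, 136, 137, 137, 130, 123, 117, 110, 108, 127, 126, 124, 124, 121, 118]
240 [112, 162, 189, 204, 215, 214, 211, 209, 197, 171, 108, 100, 111, 121, 127, 132, 133, 139, 138, 135, 139, 137, 136, 134, 135, 138, 134, 134, 138, 137, 133, 127, 122, 116, 105, 97, 98, 99, 99, 99, 97, 100]
stopL [0.5213 0.1276 0.15  ]
stopR [0.5209 0.1202 0.15  ]
binR 148 [0.5213 0.1288 0.15  ]
binL [0.5274 0.1839 0.15  ]
flL [0.5471 0.1774 0.153 ]
flR [0.5447 0.1329 0.153 ]
```

The wall's bright edge (column 405) runs straight into the stop's bevel (407), so they are in contact. I'll withdraw straight up.

Call:
send_rows(increments=[[8.0,0,0.1,0,0],[8.0,0,0.1,0.5,0],[8.0,0,0.1,1.5,0],[8.0,0,0.1,3,0],[8.0,0,0.1,5,0],[8.0,0,0.1,7,0],[8.0,0,0.1,9,0],[8.0,0,0.1,10,0],[8.0,-1,0.1,11,0],[8.0,-2,0.1,12,0],[8.0,-2,0.1,12,0],[8.0,-2,0.1,12,0]])

```text
clock: 21.72
tcp_pos: [0.4564, 0.1579, 0.2408]
orientation: [1.0, -0.027, 0.001, 0.0]
ft_force: [0.7, -0.3, -0.0]
grip_width: 0.934
gripper_force: 0.0
```

Run:
```python
from h import *
s=r.sense();print(s['clock'],s['tcp_pos'].round(4),s['orientation'].round(4),s['ft_force'])
P=(s['tcp_pos'],s['orientation'])
w=cams.camera("wrist")[:,:,::-1];cv2.imwrite("pics/w8.png",w)
# rectify to horizontal plane z=.15 about bin/stop, 1 px = 1 mm
c=cams.get_calibration("wrist");T=np.eye(4);T[:3,:3]=R.from_quat(P[1]).as_matrix();T[:3,3]=P[0];T=np.linalg.inv(T@c['hand_eye'])
def pr(p):
    q=T[:3,:3]@p+T[:3,3];return q[0]/q[2]*c['fx']+c['cx'],q[1]/q[2]*c['fy']+c['cy']
for x in(.510,.515,.520,.525):
    uv=[pr(np.array([x,y,.15])) for y in np.arange(.140,.114,-.001)]
    m=cv2.remap(w.copy(),np.float32([[a for a,b in uv]]),np.float32([[b for a,b in uv]]),1)[0].mean(1)
    print(x,m.astype(int).tolist())
h=cv2.cvtColor(w,cv2.COLOR_BGR2GRAY)
b=[pr(np.array(p)) for p in((.475,.158,.1),(.5,.157,.1))];print(b)
n,l,st,ce=cv2.connectedComponentsWithStats((h>245).astype(np.uint8));print([(st[i].tolist(),ce[i].round()) for i in range(1,n) if st[i,4]>800])
```

```text
21.7167 [0.4564 0.1579 0.2408] [ 9.996e-01 -2.700e-02  1.000e-03  3.000e-04] [ 0.66120122 -0.31868762 -0.0063379 ]
0.51 [209, 208, 208, 198, 100, 72, 76, 75, 120, 198, 196, 125, 71, 74, 78, 81, 83, 84, 88, 92, 95, 88, 83, 78, 72, 64, 61]
0.515 [133, 130, 127, 122, 82, 75, 75, 76, 104, 185, 206, 166, 103, 128, 135, 132, 134, 129, 111, 82, 85, 87, 87, 85, 82, 73, 57]
0.52 [121, 123, 124, 124, 92, 70, 68, 72, 83, 157, 208, 169, 102, 124, 141, 140, 139, 131, 121, 92, 68, 70, 69, 73, 73, 71, 57]
0.525 [121, 124, 123, 122, 106, 72, 69, 67, 71, 131, 206, 192, 117, 118, 141, 137, 136, 131, 125, 102, 73, 73, 73, 70, 75, 72, 61]
[(np.float64(315.31069965122884), np.float64(195.64179457199552)), (np.float64(314.7754124898603), np.float64(161.1776940482619))]
[([284, 138, 51, 51, 1852], array([309., 162.])), ([0, 169, 53, 71, 2361], array([ 25., 206.])), ([508, 449, 49, 31, 1043], array([530., 467.]))]
```

```bash
python3 -c "
from plant import r;print(r.close_job())"
```

```text
the job is handed in; nothing more can be done
None
```

The bin hangs on the rail with its side against the end stop and the spool still in it; the arm is clear, and the job was handed in at about 22 s of the 58 s allowed.

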